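Lock the bottle carrier with a wing bolt, sparing the crossed thread

ROBOT

A 6-joint arm with a two-finger parallel gripper is mounted at the origin on the work surface. World frame = base frame: x ahead of the robot, y to its left, z up, the work surface at z = 0. Lengths are in m, angles in rad, forces in N, time in s.
With the tool pointing down it reaches from about 0.4 to 0.825 m from the base axis. Payload 7 kg.
Tool frame: the origin (TCP) lies midway between the tips of the shut fingers; the grasp point (between the pads) lies 19 mm behind it (robot.grip_point_offset is the distance from the TCP to the grasp point, in m); x points along the fingers, y is the direction in which the jaws open and shut, and the axes are right-handed (so a half turn about x gives the same grasp; the last joint's range is limited). The gripper opens to 85 mm and grips with 20 to 120 N. Pads are 22 mm wide; open, the fingers measure 114 mm over their backs; the gripper's body (76 mm by 85 mm) begins 54 mm behind the grasp point. The pads swing forward as they close: fully open they stand 13 mm farther back than shut.
Start: joints at [-1.038, 0.359, 0.012, 0, -1.224, -0.288], TCP at [0.164, -0.655, 0.231] pointing down, gripper open.
Joint ranges: [-3.07, 3.07], [-1.43, 2.12], [-1.02, 1.25], [-3.03, 1.67], [-3.05, -0], [-3.03, 3.03]. Speed limits (rad/s): [2.39, 2.39, 3.01, 3.14, 3.14, 3.14].

INTERFACE

Orientations are given as a unit quaternion [x, y, z, w].
In Python, from workcell import robot gives the robot as it stands. Calls block until the motion is done:
- robot.move_ptp(position, orientation): joint-space move of the TCP to a pose.
- robot.movel(position, vel=0.15, rot=None): straight line of the TCP; rot=None keeps the orientation; vel is the mean speed in m/s.
- robot.move_joints(angles): joint-space move.
- robot.move_gripper(opening, effort=None): finger opening in m; effort is the grip in N (None keeps the last); returns when the fingers have stopped.
- robot.hold(seconds).
- robot.ik(position, orientation): joint angles nearest the present ones, or None.
- robot.sense(): the state.
- robot.capture(name): name is "scene" or "top" or "wrist"; returns (picture, depth): 420x560x3 uint8, red, green, blue; 420x560 float32, m along the optical axis (not along the pixel's ray), 0 where there is no reading.
- robot.get_calibration(name): a dict with "mtx" (3x3 intrinsics, pixels), "position" and "orientation" of the camera in the world; the wrist camera has in their place "mount" (4x4, takes a point from camera to tool coordinates, whose origin is the TCP and whose axes are the tool frame's). Camera axes: x right, y up, looking along -z (the intrinsics and any distortion apply to the point x, -y, -z); pixel columns grow to the right and rows downward; lengths in m; the calibration is good to about 2 mm. The wrist camera is an equidistant fisheye: a pixel r from the principal point sees the ray r / f radians off the axis. A picture is of the moment at which its call begins: read the wrist's pose just before it. get_calibration takes no time and is no camera call.
A pose or a line that the arm cannot do raises robot.Unreachable and nothing moves.
- robot.job_done(): hands the job in, once; it reports no verdict.
The state is a dict: "time_s": time; "joint_pos": joint angles; "dq": joint speeds; "joint_torque": joint torques, N m; "eef_pos": TCP position; "eef_rot": TCP orientation; "force": force on the tool from outside, world axes, zero at the start; "ft_torque": the same for the moment, N m; "finger_gap": finger opening in m.
Only numpy, scipy, OpenCV 4.12 (cv2) and the standard library are available. Lean on these libraries where they do the work, as an engineer would, in place of code of your own. Each camera call takes 0.05 s, during which the arm holds its last target.

TASK

Lock the bottle carrier by screwing the orange wing bolt, which lies on the bench, fully home into whichever of the carrier's two sockets takes it. One socket (you cannot see which) has a crossed thread: start the bolt gently, and if it binds early in the turn, do not force it but back it out and use the other socket. Leave the bystanders on the bench where they are.

Things in the scene. Friction and masses are not known exactly. Their poses are not given: they have to be found in the camera images.
- bolt_center (a point): Loose wing bolt, 99 mm long, 0.22 kg, lying on its side, wing plate level. Point: centre of its square orange hub (48 x 48 mm, 28 mm along the bolt), near the centre of mass, 24 mm above the bench when lying. z runs along the bolt from foot to wing, x along the wing's width; a half turn about z looks the same. It is screwed in clockwise seen from above.
- bolt_wing (a point): Centre of the bolt's orange wing plate, 32 mm from bolt_center along z, same axes: 62 mm wide in x, 12 mm thick in y, 36 mm tall in z; it rises from the top of the hub.
- bolt_foot (a point): Centre of the bolt's flat foot, 49 mm from bolt_center along -z, same axes; the bolt stands steadily on it. The steel shaft, 33 mm in diameter, runs 35 mm up from it to the hub. At the foot two thread lugs, 8 mm tall and 12 mm wide in y, reach 23.5 mm either side of the axis along x (under the wing's ends).
- socket_left (a point): Socket at the carrier's +y side: centre of the flat top of its blue round boss, 44 mm above the bench, 68 mm across; z up, x = the wing's direction when home (white marks on the base plate). Bore 37 mm; two opposite slots for the lugs, 19 mm wide, out to 26 mm from the axis, lie 84 degrees counter-clockwise (from above) of x. Wing along the slots, the bolt enters and rests with bolt_foot 28 mm below this point.
- socket_right (a point): Socket at the carrier's -y side, 120 mm from socket_left, same look, axes and size. One of the two, at random, is crossed: the lugs meet something solid 15 to 25 degrees clockwise of the slots. In the sound one the bolt turns level for about 29 degrees, sinks 6 mm over the next 50 (follow it down) and is home at 84, a few degrees before a stop: bolt_foot 34 mm below this point, hub 1 mm above the boss.
- carrier: The fixed grey bottle carrier; origin on the bench midway between the two sockets, x towards the back of the carrier. Base plate 8 mm thick, from -45 to +190 mm in x and +-118 mm in y; the sockets are at x 0, y +-60 mm. Three fixed bottles, 68 mm in diameter and 165 mm tall, stand at x 148 mm, y -74, 0 and 74 mm, between rails 58 mm tall at x 108 and 187 mm.
- tip_box_center (a point): Bystander: clear box of pipette tips, 82 x 122 mm, 62 mm tall; its centre.
- mouse_center (a point): Bystander: black computer mouse, 100 x 58 mm, 30 mm tall; its centre.
- dishes_center (a point): Bystander: stack of two clear culture dishes, 86 mm in diameter, 29 mm tall; its centre.
- wash_bottle_center (a point): Bystander: white wash bottle with red spout, 70 mm in diameter, 200 mm tall; a point 90 mm up its axis.
- tube_rack_center (a point): Bystander: red rack of capped tubes, 150 x 70 mm, 92 mm tall; its centre, 45 mm up.
- marker_center (a point): Bystander: marker pen lying flat, 140 mm long, 19 mm thick; its centre.
- note_pad_center (a point): Bystander: yellow and red sticky-note pads, 75 x 75 mm, 20 mm tall; its centre.
Mind the look-alikes: they are no part of the job. What is meant by the part that bears bolt_center is not blue or green, and is the smaller of those in its own colour.

How it is judged:
At the end, for the whole second after the job is handed in: The bolt is released and at rest, upright within 7 degrees, fully home in one socket: on its axis within 5 mm, bolt_center no more than 17.5 mm above the socket's mouth (15 mm is home), wing within 14 degrees of the home direction (((horizontal distance between bolt_center and socket_left below 0.005 m and z of bolt_center in the frame of socket_left between 0.01 and 0.0175 m and angle between the x axis of bolt_center and the x axis of socket_left, either way round below 0.25 rad) or (horizontal distance between bolt_center and socket_right below 0.005 m and z of bolt_center in the frame of socket_right between 0.01 and 0.0175 m and angle between the x axis of bolt_center and the x axis of socket_right, either way round below 0.25 rad)) and angle between bolt_center's own z axis and vertical below 0.12 rad and linear speed of bolt below 0.02 m/s); the robot touches nothing.
It fails at once if the bolt is forced: contact force between bolt and carrier or crossed thread above 60 N (contact force between bolt and carrier above 60 N or contact force between bolt and crossed_thread above 60 N).
It fails at once if a bystander is moved by more than 30 mm (distance of any of tip_box_center, mouse_center, dishes_center, wash_bottle_center, tube_rack_center, marker_center, note_pad_center from where it was at the start of the episode above 0.03 m).
It also fails if it takes over 72 s, if anything falls off the work surface, if the arm or the gripper's body presses on something with over 40 N, if the wrist force passes 120 N, or if a joint passes its speed limit or range.

## Working session

There is one attempt and no reset: what is moved stays moved. The work goes in short steps, each a Python script; the robot and the scene stay as the last script left them, time stands still between calls to the robot, and variables do not carry over. Pictures are saved under pics/ and viewed, and the job is handed in when it is done.

```bash
ls; mkdir -p pics
python3 - <<'E'
from workcell import robot
import cv2, numpy as np
for n in ("scene","top"):
    p,d=robot.capture(n); cv2.imwrite(f"pics/{n}0.png",p[:,:,::-1]); np.savez(f"/tmp/{n}0.npz",p=p,d=d)
    print(n,robot.get_calibration(n))
print(robot.get_calibration("wrist")); print(robot.sense(), robot.grip_point_offset)
E
```

```text
pics
scene {'mtx': array([[518.57934385,   0.        , 286.74282871],
       [  0.        , 518.57934385, 210.48111254],
       [  0.        ,   0.        ,   1.        ]]), 'position': array([1.48690041, 0.60802139, 1.13934571]), 'orientation': array([0.18915503, 0.36680533, 0.81044617, 0.41575381])}
top {'mtx': array([[525.93001952,   0.        , 282.26259697],
       [  0.        , 525.93001952, 214.48742373],
       [  0.        ,   0.        ,   1.        ]]), 'position': array([ 0.40557438, -0.07393096,  1.77657487]), 'orientation': array([-0.02073036,  0.02124166,  0.71032921, -0.70324352])}
{'mtx': array([[325.1922621 ,   0.        , 282.45870514],
       [  0.        , 325.1922621 , 207.20462925],
       [  0.        ,   0.        ,   1.        ]]), 'mount': array([[-5.72566443e-05,  2.62244934e-01, -9.65001343e-01,
        -1.42580042e-01],
       [ 9.99999997e-01, -4.37230790e-05, -7.12152378e-05,
        -9.10404989e-04],
       [-6.08686653e-05, -9.65001343e-01, -2.62244931e-01,
        -6.60240200e-02],
       [ 0.00000000e+00,  0.00000000e+00,  0.00000000e+00,
         1.00000000e+00]])}
{'time_s': 0.1, 'joint_pos': array([-1.03790339e+00,  3.59316394e-01,  1.11678738e-02, -3.25302388e-04,
       -1.22411301e+00, -2.88090629e-01]), 'dq': array([-0.00041362, -0.00211448,  0.00182232,  0.00187932, -0.00182181,
        0.00182308]), 'joint_torque': array([-1.85191777e-03, -5.84764695e+01,  2.94108206e+01,  6.95449322e+00,
       -3.18073209e-03, -6.59847046e-06]), 'eef_pos': array([ 0.1634658 , -0.65446402,  0.2304612 ]), 'eef_rot': array([-0.0857777 ,  0.70192859,  0.08681399,  0.70171346]), 'force': array([ 0.43161915, -0.29624383, -0.14154706]), 'ft_torque': array([-0.00468392,  0.01289416, -0.03331854]), 'finger_gap': 0.08557187498433409} 0.0187
```

View pics/scene0.png

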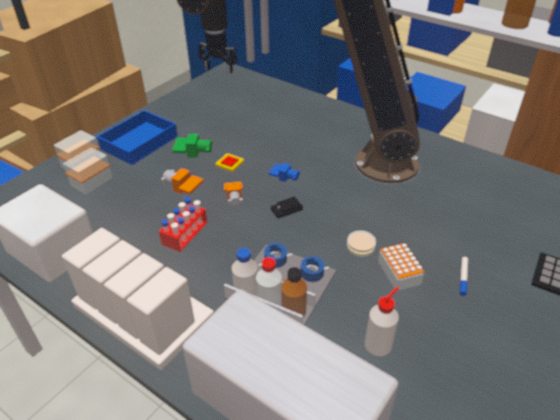

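View pics/top0.png

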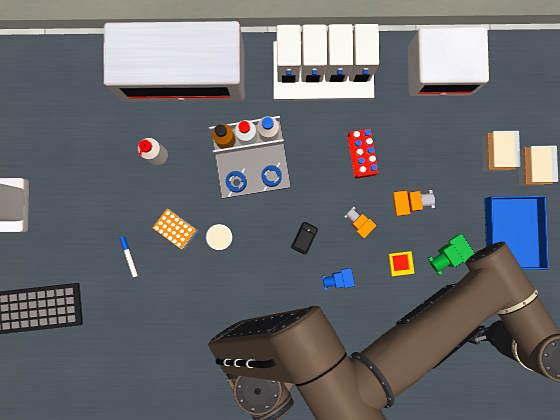

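Candidates in the top view are orange small (361,222), orange large (412,202), blue (340,279) and green (452,253). The description points to the smaller orange one at (361,222), so I'll check it in a crop, along with the sockets.

```bash
cat > h.py <<'E'
import numpy as np, cv2
from scipy.spatial.transform import Rotation as R
def ray(cal,uv):
    K=cal["mtx"]; uv=np.atleast_2d(uv).astype(float)
    d=np.c_[(uv[:,0]-K[0,2])/K[0,0],-(uv[:,1]-K[1,2])/K[1,1],-np.ones(len(uv))]
    return np.array(cal["position"]),R.from_quat(cal["orientation"]).apply(d)
def plane(cal,uv,z):
    o,d=ray(cal,uv); t=(z-o[2])/d[:,2]; return o+d*t[:,None]
def proj(cal,P):
    p=R.from_quat(cal["orientation"]).inv().apply(np.atleast_2d(P)-cal["position"]); K=cal["mtx"]
    return np.c_[K[0,2]+K[0,0]*p[:,0]/-p[:,2],K[1,2]+K[1,1]*-p[:,1]/-p[:,2]]
def wray(cal,pos,rot,uv):
    K=cal["mtx"]; uv=np.atleast_2d(uv).astype(float)
    a=(uv-[K[0,2],K[1,2]])/K[0,0]; th=np.linalg.norm(a,axis=1); s=np.where(th>1e-9,np.sin(th)/np.maximum(th,1e-9),1)
    dc=np.c_[a[:,0]*s,-a[:,1]*s,-np.cos(th)]
    M=np.array(cal["mount"]); Rt=R.from_quat(rot)
    return Rt.apply(M[:3,3])+pos, Rt.apply(dc@M[:3,:3].T)
def wplane(cal,pos,rot,uv,z):
    o,d=wray(cal,pos,rot,uv); t=(z-o[2])/d[:,2]; return o+d*t[:,None]
E
python3 - <<'E'
import cv2
i=cv2.imread("pics/top0.png"); 
a=cv2.resize(i[180:260,300:450],None,fx=5,fy=5,interpolation=cv2.INTER_CUBIC); cv2.imwrite("pics/c1.png",a)
a=cv2.resize(i[110:205,200:300],None,fx=6,fy=6,interpolation=cv2.INTER_CUBIC); cv2.imwrite("pics/c2.png",a)
E
```

```text
(no output)
```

View pics/c1.png

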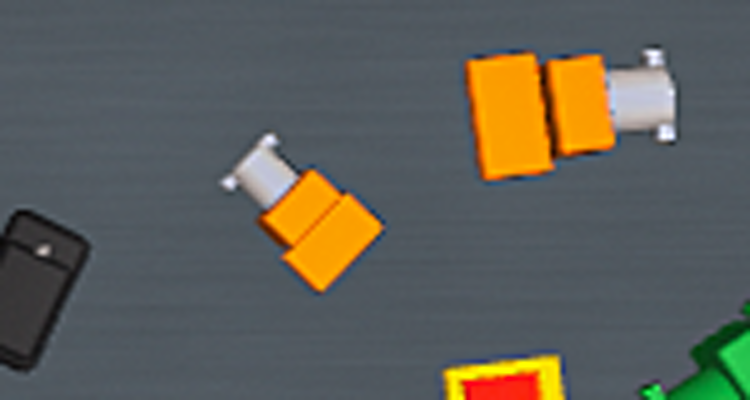

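View pics/c2.png

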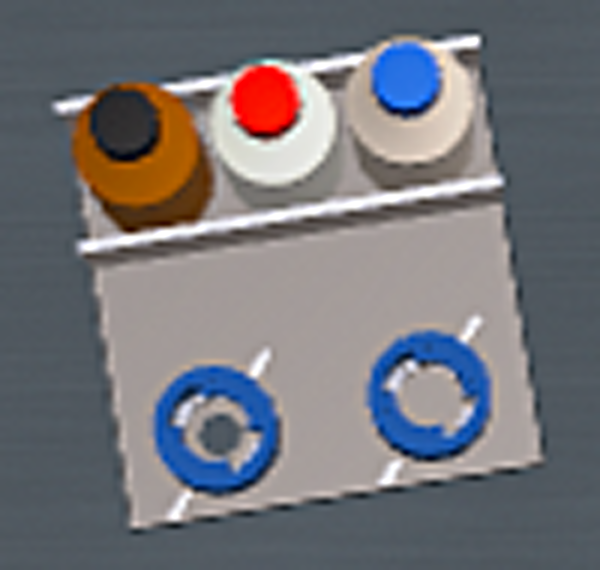

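The crop confirms it. The small orange bolt has its foot to the upper left (crop 250,160) and its wing to the lower right (crop 333,240). The second crop shows the left boss at (216,428) and the right boss at (430,395), with white marks running lower-left to upper-right. Next are rough positions and IK checks.

```bash
cat > a.py <<'E'
from workcell import robot
from h import *
cal=robot.get_calibration("top"); p=np.load("/tmp/top0.npz")["p"]
hsv=cv2.cvtColor(p,cv2.COLOR_RGB2HSV)
m=cv2.inRange(hsv,(8,150,120),(22,255,255)); m[:, :320]=0;m[:,385:]=0;m[:190]=0;m[250:]=0
c=max(cv2.findContours(m,0,1)[0],key=cv2.contourArea); M=cv2.moments(c); oc=(M['m10']/M['m00'],M['m01']/M['m00'])
print("orange",oc,plane(cal,oc,.035))
foot=np.array([300+252/5,180+162/5]); print("foot",plane(cal,foot,.024))
wc=np.array([300+333/5,180+243/5]); print("wing",plane(cal,wc,.030))
b=cv2.inRange(hsv,(100,150,80),(125,255,255)); b[:160]=0;b[205:]=0;b[:,:205]=0;b[:,295:]=0
for c in cv2.findContours(b,0,1)[0]:
    if cv2.contourArea(c)>60:
        h=cv2.convexHull(c);M=cv2.moments(h);u=(M['m10']/M['m00'],M['m01']/M['m00']); print("boss",u,plane(cal,u,.044))
E
python3 a.py
python3 - <<'E'
import sys; sys.path.insert(0,'.')
from workcell import robot
from h import *
M=np.array(robot.get_calibration("wrist")["mount"])
s=robot.sense(); print(R.from_quat(s['eef_rot']).as_matrix().round(3))
E
```

```text
orange (363.6883190883191, 225.36068376068377) [[ 0.47028831 -0.34513192  0.035     ]]
foot [[ 0.51443691 -0.30330438  0.024     ]]
wing [[ 0.45961285 -0.35537549  0.03      ]]
boss (235.49784250269687, 180.98327939590075) [[0.62126913 0.07808474 0.044     ]]
boss (271.10308123249297, 175.3126050420168) [[ 0.63899247 -0.04001799  0.044     ]]
[[-0.    -0.242  0.97 ]
 [ 0.001  0.97   0.242]
 [-1.     0.001 -0.   ]]
```

```bash
cat > b.py <<'E'
from workcell import robot
from h import *
def q(x,z):
    x=np.array(x,float);z=np.array(z,float);y=np.cross(z,x); return R.from_matrix(np.c_[x,y,z]).as_quat()
# pick pose
zb=np.array([-.72,-.69,0]);zb/=np.linalg.norm(zb)
for s in (1,-1):
    print("pick",s,robot.ik([.466,-.35,.01],q([0,0,-1],-s*zb)), robot.ik([.466,-.35,.15],q([0,0,-1],-s*zb)))
for r in (.45,.5,.55,.6,.65,.7):
  for az in (-60,-35,-10):
    for dy in (-90,-60,-30,0,30,60,90):
      a=np.radians(az);t=np.radians(az+dy)
      pos=[r*np.cos(a),r*np.sin(a),.065+.02]
      d=[np.cos(t),np.sin(t),0]
      j=robot.ik(pos,q(d,[0,0,-1])); 
      if j is not None: print(r,az,dy,np.round(j,2))
E
python3 b.py
```

```text
pick 1 [-0.30883626  0.44202157 -0.44465759  0.         -0.68411717 -0.49783529] [-0.30883626  0.27422942 -0.30720714  0.         -0.98935976 -0.49783529]
pick -1 [-0.30883626  0.44202157 -0.44465759  0.         -0.68411717  2.64375737] [-0.30883626  0.27422942 -0.30720714  0.         -0.98935976  2.64375737]
0.45 -60 -90 [-0.08  0.94 -0.7   0.61 -1.52 -1.61]
0.45 -60 30 [-2.05  1.08 -0.75 -1.61 -1.58 -1.31]
0.45 -60 60 [-1.82  0.88 -0.41 -1.33 -1.64 -1.85]
0.45 -60 90 [-1.59  0.91 -0.1  -1.1  -1.85 -2.07]
0.45 -35 -90 [ 0.35  0.94 -0.7   0.61 -1.52 -1.61]
0.45 -35 30 [-1.62  1.08 -0.75 -1.61 -1.58 -1.31]
0.45 -35 60 [-1.39  0.88 -0.41 -1.33 -1.64 -1.85]
0.45 -35 90 [-1.15  0.91 -0.1  -1.1  -1.85 -2.07]
0.45 -10 -90 [ 0.79  0.94 -0.7   0.61 -1.52 -1.61]
0.45 -10 30 [-1.18  1.08 -0.75 -1.61 -1.58 -1.31]
0.45 -10 60 [-0.95  0.88 -0.41 -1.33 -1.64 -1.85]
0.45 -10 90 [-0.72  0.91 -0.1  -1.1  -1.85 -2.07]
0.5 -60 -90 [-0.17  0.95 -0.63  0.69 -1.56 -1.58]
0.5 -60 0 [-1.73  1.74 -1.02 -2.   -2.37 -0.57]
0.5 -60 30 [-1.96  1.02 -0.7  -1.7  -1.59 -1.43]
0.5 -60 60 [-1.77  0.87 -0.34 -1.38 -1.
[... 3271 characters left out ...]
-1.47 -1.81]
0.7 -60 60 [-1.6   0.91 -0.   -1.55 -1.59 -2.23]
0.7 -60 90 [-1.48  1.04  0.43 -1.31 -1.92 -2.48]
0.7 -35 -90 [ 0.02  1.05 -0.28  0.95 -1.71 -1.37]
0.7 -35 -60 [-0.03  0.91 -0.79  1.52 -1.56 -1.7 ]
0.7 -35 0 [-1.14  1.06 -0.83 -2.59 -1.85 -1.4 ]
0.7 -35 30 [-1.25  0.89 -0.43 -1.97 -1.47 -1.81]
0.7 -35 60 [-1.17  0.91 -0.   -1.55 -1.59 -2.23]
0.7 -35 90 [-1.04  1.04  0.43 -1.31 -1.92 -2.48]
0.7 -10 -90 [ 0.46  1.05 -0.28  0.95 -1.71 -1.37]
0.7 -10 -60 [ 0.41  0.91 -0.79  1.52 -1.56 -1.7 ]
0.7 -10 0 [-0.7   1.06 -0.83 -2.59 -1.85 -1.4 ]
0.7 -10 30 [-0.81  0.89 -0.43 -1.97 -1.47 -1.81]
0.7 -10 60 [-0.73  0.91 -0.   -1.55 -1.59 -2.23]
0.7 -10 90 [-0.6   1.04  0.43 -1.31 -1.92 -2.48]
```

```bash
cat >> h.py <<'E'
def q(x,z):
    x=np.array(x,float);z=np.array(z,float);y=np.cross(z,x); return R.from_matrix(np.c_[x,y,z]).as_quat()
def wcap(robot,name):
    s=robot.sense(); p,d=robot.capture("wrist"); cv2.imwrite(f"pics/{name}.png",p[:,:,::-1])
    np.savez(f"/tmp/{name}.npz",p=p,d=d,pos=s["eef_pos"],rot=s["eef_rot"]); print("t",s["time_s"]); return p,d
E
python3 - <<'E'
from workcell import robot
from h import *
zb=np.array([-.725,-.688,0]);zb/=np.linalg.norm(zb)
robot.move_ptp([.47,-.345,.22],q([0,0,-1],-zb))
wcap(robot,"w1"); print(robot.sense()["time_s"],robot.sense()["eef_pos"])
E
```

```text
t 1.7
1.75 [ 0.46953566 -0.34583899  0.21993908]
```

View pics/w1.png

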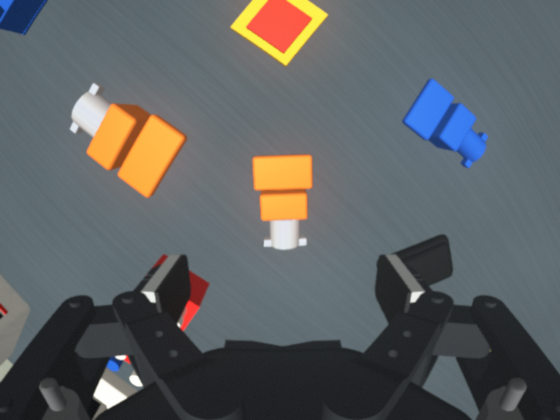

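The bolt is centred at (283,190), aligned with the tool: wing at the top (282,172), hub (284,207), foot (285,243).

Run:
```python
from workcell import robot
from h import *
cal=robot.get_calibration("wrist"); f=np.load("/tmp/w1.npz"); p=f["p"]
hsv=cv2.cvtColor(p,cv2.COLOR_RGB2HSV)
m=cv2.inRange(hsv,(8,150,120),(22,255,255)); m[:,:230]=0;m[:,340:]=0;m[140:]*=1;m[:140]=0;m[230:]=0
W=lambda uv,z:wplane(cal,f["pos"],f["rot"],uv,z)
L=[];Rr=[]
for r in range(158,187):
    c=np.where(m[r])[0]; L.append((c[0],r));Rr.append((c[-1]+1,r))
L=np.array(L);Rr=np.array(Rr)
lw=W(L,.030);rw=W(Rr,.030)
print("width",np.median(np.linalg.norm(lw-rw,axis=1)))
mid=(lw+rw)/2; dv=mid[0]-mid[-1]; print("dir from mid",np.degrees(np.arctan2(dv[1],dv[0])))
for e in (lw,rw):
    a=cv2.fitLine(e[:,:2].astype(np.float32),1,0,.01,.01).ravel(); print("edge",np.degrees(np.arctan2(a[1],a[0])))
# top edge
top=[];
for c in range(258,308):
    r=np.where(m[:,c])[0]; top.append((c+.5,r[0]))
tw=W(top,.030); a=cv2.fitLine(tw[:,:2].astype(np.float32),1,0,.01,.01).ravel(); print("topedge",np.degrees(np.arctan2(a[1],a[0])),"top ctr",W([(L[:,0].mean()+Rr[:,0].mean())/2,np.mean([t[1] for t in top])],.030), [t[1] for t in top][::8])
print("wing mid mean",mid.mean(0)); 
print("depth",f["d"][172,282],f["d"][207,284])
foot=W([(285,249)],.024);print("foot",foot)
zb=np.array([-.725,-.688]);zb/=np.linalg.norm(zb);print(np.degrees(np.arctan2(zb[1],zb[0])))
```

```text
width 0.06085776720737118
dir from mid -135.53613788986016
edge 45.01559
edge 44.44456
topedge -44.980343 top ctr [[ 0.4475687  -0.36762441  0.03      ]] [np.int64(156), np.int64(156), np.int64(156), np.int64(155), np.int64(155), np.int64(155), np.int64(155)]
wing mid mean [ 0.46005001 -0.35580081  0.03      ]
depth 0.33523446 0.32678786
foot [[ 0.52217428 -0.29329516  0.024     ]]
-136.49997134429688
```

Run:
```python
from workcell import robot
from h import *
t=np.radians(-135.1); zb=np.array([np.cos(t),np.sin(t),0])
o=q([0,0,-1],-zb)
robot.movel([.4579,-.3574,.10],vel=.2,rot=o)
robot.movel([.4579,-.3574,.006],vel=.1)
print(robot.sense()["force"],robot.sense()["eef_pos"])
robot.move_gripper(0.0,effort=80)
s=robot.sense();print(s["finger_gap"],s["force"],s["eef_pos"])
robot.movel([.4579,-.3574,.20],vel=.2)
s=robot.sense();print(s["finger_gap"],s["force"],s["eef_pos"])
wcap(robot,"w2")
```

```text
[0.28713197 0.135072   0.63898479] [ 0.45840864 -0.35758243  0.00662747]
0.060039871204284445 [-2.02437425  1.06684986  6.82304629] [ 0.45813585 -0.357599    0.00715477]
0.06008478553748183 [ 0.19162428  0.82725555 -2.44426261] [ 0.45712305 -0.356921    0.19859195]
t 5.075
```

View pics/w2.png

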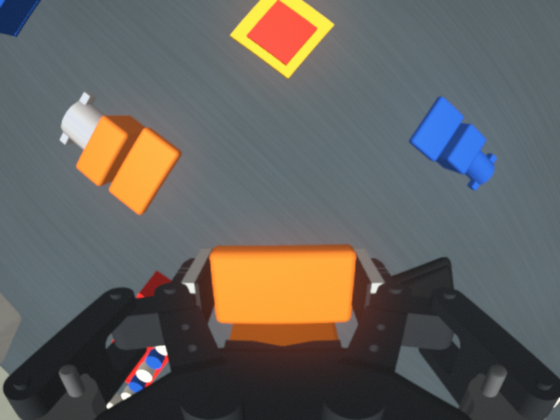

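Run:
```python
from workcell import robot
from h import *
P=np.array([.57,-.20]); t=np.radians(40); d=np.array([np.cos(t),np.sin(t),0]); o=q(d,[0,0,-1])
T=np.r_[P,0]+.0175*d
for z in (.34,.28,.20,.12,.0845): print(z,robot.ik(T+[0,0,z],o))
robot.movel([.4579,-.3574,.32],vel=.25)
robot.move_ptp(T+[0,0,.28],o)
s=robot.sense();print(s["time_s"],s["eef_pos"],s["joint_pos"].round(2),s["finger_gap"],s["force"])
for n in ("scene","top"):
    p,_=robot.capture(n); cv2.imwrite(f"pics/{n}1.png",p[:,:,::-1])
```

```text
0.34 [-0.94901209  0.40287983 -0.1696406  -1.52937806 -1.63495096 -2.56774299]
0.28 [-0.94667629  0.50473169 -0.19610993 -1.52301813 -1.62734192 -2.43939959]
0.2 [-0.94424602  0.6529189  -0.20944792 -1.5163992  -1.61734723 -2.27795917]
0.12 [-0.94253785  0.8088898  -0.19714613 -1.51174572 -1.60817169 -2.13445275]
0.0845 [-0.94197963  0.87881438 -0.18358932 -1.51022476 -1.60451643 -2.07816731]
7.4833 [ 0.5832152  -0.18841944  0.27956491] [-0.95  0.5  -0.2  -1.52 -1.63 -2.44] 0.05985033700214366 [-0.24415788 -0.01143751 -1.51643413]
```

View pics/scene1.png

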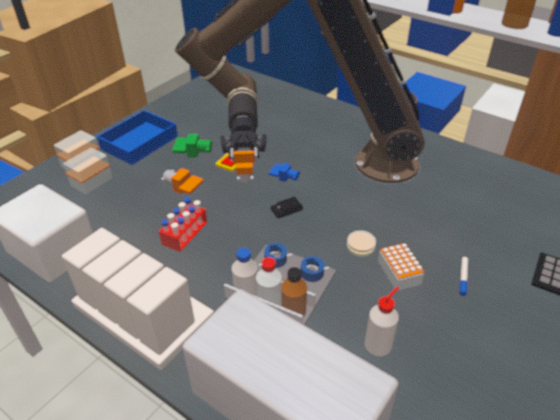

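View pics/top1.png

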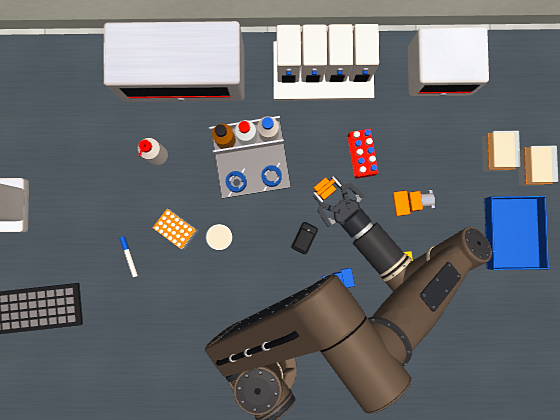

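Run:
```python
from workcell import robot
from h import *
w=np.array([.45,-.2,.35])
az=np.arctan2(w[1],w[0]); rad=np.array([np.cos(az),np.sin(az),0])
for L in (.2,.25,.3,.35,.4,.45):
    a=robot.ik(w+[0,0,-L],q([0,0,-1],-rad)); x=np.array([0,0,-1])*.8+rad*.6; z=-(rad*.8+np.array([0,0,1])*.6)
    b=robot.ik(w+L*x,q(x,z)); print(L,a,b)
cal=robot.get_calibration("top"); print(plane(cal,[(401,263),(340,279),(304,238),(363,153)],.03))
```

```text
0.2 [-0.01815002  0.13025092 -0.49675327  0.         -0.94379214  1.17072201] None
0.25 [-0.01815002  0.1913991  -0.55891484  0.         -0.82048238  1.17072201] None
0.3 [-1.81500156e-02  2.63887886e-01 -6.12598639e-01  4.44089210e-16
 -6.94309802e-01  1.17072201e+00] None
0.35 [-1.81500156e-02  3.47293133e-01 -6.57021034e-01  4.44089210e-16
 -5.66482160e-01  1.17072201e+00] None
0.4 [-1.81500156e-02  4.40552168e-01 -6.91329936e-01  4.44089210e-16
 -4.38914223e-01  1.17072201e+00] None
0.45 [-1.81500156e-02  5.41905909e-01 -7.14712299e-01  4.44089210e-16
 -3.14178118e-01  1.17072201e+00] None
[[ 0.3446407  -0.46697991  0.03      ]
 [ 0.29402537 -0.26426245  0.03      ]
 [ 0.43050479 -0.14705317  0.03      ]
 [ 0.71302163 -0.34826737  0.03      ]]
```

Run:
```python
import cv2
i=cv2.imread("pics/scene1.png")[0:230,140:300]; cv2.imwrite("pics/c3.png",cv2.resize(i,None,fx=2.6,fy=2.6,interpolation=cv2.INTER_CUBIC))
```

```text
(no output)
```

View pics/c3.png

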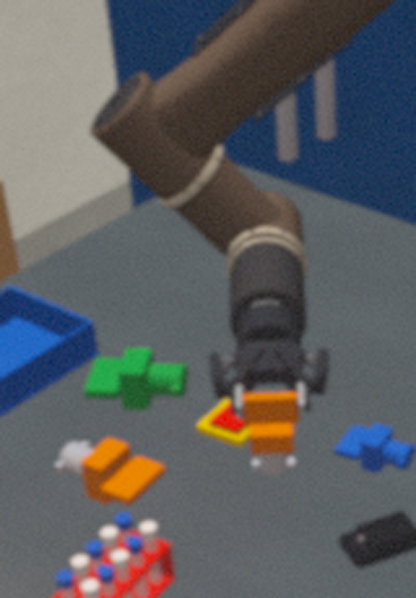

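Run:
```python
from workcell import robot
from h import *
s=robot.sense();T=np.array([.57,-.2,0])+.0175*np.array([np.cos(np.radians(40)),np.sin(np.radians(40)),0])
robot.movel(np.r_[T[:2],.12],vel=.12)
robot.movel(np.r_[T[:2],.094],vel=.06)
robot.hold(.2); f0=robot.sense()["force"];print(f0,robot.sense()["joint_torque"])
z=.094
while z>.078:
    z-=.0015; robot.movel(np.r_[T[:2],z],vel=.03)
    s=robot.sense(); df=s["force"]-f0; print(round(z,4),s["eef_pos"].round(4),df.round(1))
    if abs(df[2])>5 or np.linalg.norm(df)>10: break
for n in ("scene","top"):
    p,_=robot.capture(n); cv2.imwrite(f"pics/{n}2.png",p[:,:,::-1])
i=cv2.imread("pics/scene2.png")[60:240,150:330]; cv2.imwrite("pics/c4.png",cv2.resize(i,None,fx=3,fy=3,interpolation=cv2.INTER_CUBIC))
print(robot.sense()["time_s"])
```

```text
[ 0.53575678  0.20273211 -2.1972114 ] [ 4.74130342e-03 -7.22456431e+01  9.06163126e+00 -1.75195377e+00
 -3.45532939e+00 -5.41289064e-04]
0.0925 [ 0.5834 -0.1888  0.0926] [-0.1 -0.   0.2]
0.091 [ 0.5834 -0.1887  0.0909] [ 0.1 -0.5 -0.2]
0.0895 [ 0.5834 -0.1887  0.0894] [-0.5  0.1 -0.4]
0.088 [ 0.5834 -0.1887  0.0879] [-0.7 -0.9 -0.7]
0.0865 [ 0.5834 -0.1887  0.0864] [ 1.  -1.3 -0.3]
0.085 [ 0.5834 -0.1888  0.0849] [-0.1 -0.6  0.5]
0.0835 [ 0.5835 -0.1887  0.0848] [-1.4 -0.7  7.6]
11.7
```

View pics/c4.png

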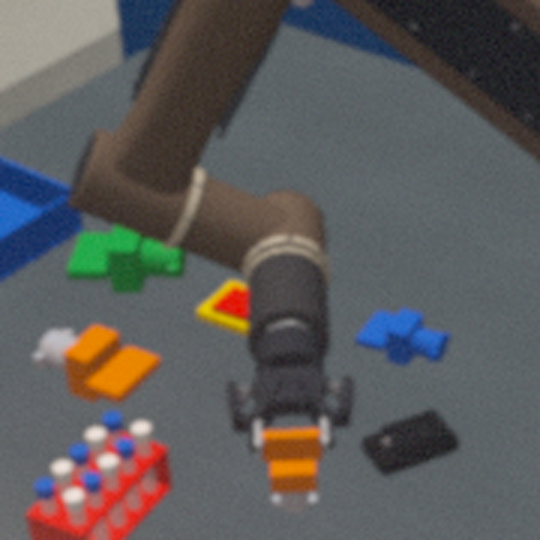

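Contact came at z=0.0848 as predicted, and the bolt is upright. Releasing and backing off.

Run:
```python
from workcell import robot
from h import *
d=np.array([np.cos(np.radians(40)),np.sin(np.radians(40)),0])
s=robot.sense();p0=s["eef_pos"].copy()
robot.movel(p0+[0,0,0.0002],vel=.03)
robot.move_gripper(.085); s=robot.sense();print(s["finger_gap"],s["force"])
robot.movel(p0-.065*d,vel=.1); 
robot.movel(p0-.11*d+[0,0,.12],vel=.25)
# overhead pose: jaw (tool y) along bolt y = direction d. options
for sg in (1,-1):
    y=sg*d; z=np.cross([0,0,-1],y); print(sg,robot.ik([.57,-.2,.25],q([0,0,-1],z)))
for n in ("scene",):
    p,_=robot.capture(n); cv2.imwrite(f"pics/{n}3.png",p[:,:,::-1])
i=cv2.imread("pics/scene3.png")[60:240,150:330]; cv2.imwrite("pics/c5.png",cv2.resize(i,None,fx=3,fy=3,interpolation=cv2.INTER_CUBIC))
print(robot.sense()["time_s"])
```

```text
0.08512945214825395 [ 0.1521398  -0.45290822 -0.40298471]
1 [-0.01435033  0.23158586 -0.12317621  0.         -1.21603425 -2.42911062]
-1 [-0.01435033  0.23158586 -0.12317621  0.         -1.21603425  0.71248203]
13.8417
```

View pics/c5.png

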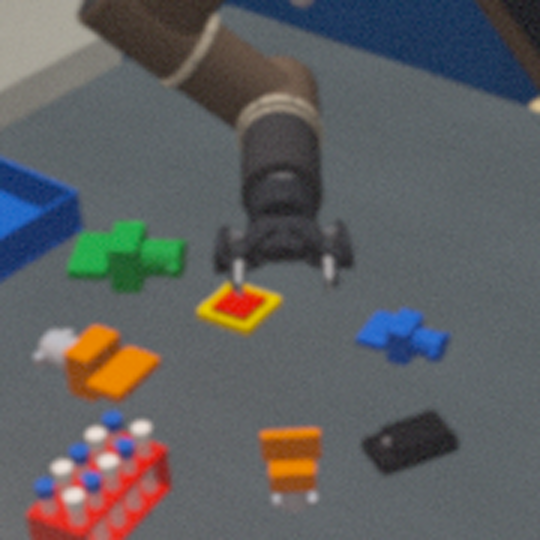

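Run:
```python
from workcell import robot
from h import *
d=np.array([np.cos(np.radians(40)),np.sin(np.radians(40)),0])
o=q([0,0,-1],np.cross([0,0,-1],-d))
robot.move_ptp([.57,-.2,.24],o); robot.hold(.1)
wcap(robot,"w3"); print(robot.sense()["joint_pos"].round(2))
```

```text
t 16.4833
[-0.02  0.24 -0.14 -0.   -1.19  0.71]
```

View pics/w3.png

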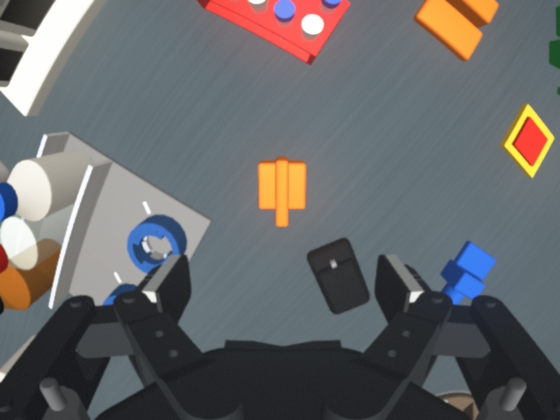

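The standing bolt's wing is at (282,192), vertical in the image. The right boss is at (155,243).

```bash
python3 - <<'E'
from workcell import robot
from h import *
cal=robot.get_calibration("wrist"); f=np.load("/tmp/w3.npz"); p=f["p"]
W=lambda uv,z:wplane(cal,f["pos"],f["rot"],uv,z)
hsv=cv2.cvtColor(p,cv2.COLOR_RGB2HSV)
m=cv2.inRange(hsv,(8,150,100),(22,255,255)); m[:,:240]=0;m[:,330:]=0;m[:150]=0;m[240:]=0
# wing extents along its length in columns 279..286
rows=[np.where(m[:,c])[0] for c in range(279,286)]
t=np.mean([r[0] for r in rows]);b=np.mean([r[-1]+1 for r in rows]); print(t,b)
# width in rows below hub
cc=[np.where(m[r])[0] for r in range(214,224)]; l=np.mean([c[0] for c in cc]);r=np.mean([c[-1]+1 for c in cc]);print(l,r)
e=W([((l+r)/2,t),((l+r)/2,b)],.099); print(e,np.linalg.norm(e[0]-e[1]),e.mean(0))
print("angle",np.degrees(np.arctan2(*(e[1]-e[0])[[1,0]])))
hb=[np.where(m[r])[0] for r in range(166,205)]; print("hub lr",np.mean([c[0] for c in hb]),np.mean([c[-1]+1 for c in hb]))
print("bolt shown ctr hub", W([((np.mean([c[0] for c in hb])+np.mean([c[-1]+1 for c in hb]))/2,187)],.063))
bm=cv2.inRange(hsv,(100,150,60),(125,255,255)); bm[:200]=0;bm[280:]=0;bm[:,:120]=0;bm[:,192:]=0
c=max(cv2.findContours(bm,0,1)[0],key=cv2.contourArea);print(cv2.boundingRect(c))
E
python3 - <<'E'
import cv2
i=cv2.imread("pics/w3.png")[185:310,80:215]; cv2.imwrite("pics/c6.png",cv2.resize(i,None,fx=4.5,fy=4.5,interpolation=cv2.INTER_CUBIC))
E
```

```text
157.0 227.0
276.0 288.0
[[ 0.59261512 -0.22750345  0.099     ]
 [ 0.5514206  -0.17826105  0.099     ]] 0.06420126360320214 [ 0.57201786 -0.20288225  0.099     ]
angle 129.9147182513422
hub lr 258.6666666666667 305.7435897435897
bolt shown ctr hub [[ 0.5705696  -0.20137914  0.063     ]]
(128, 222, 52, 51)
```

View pics/c6.png

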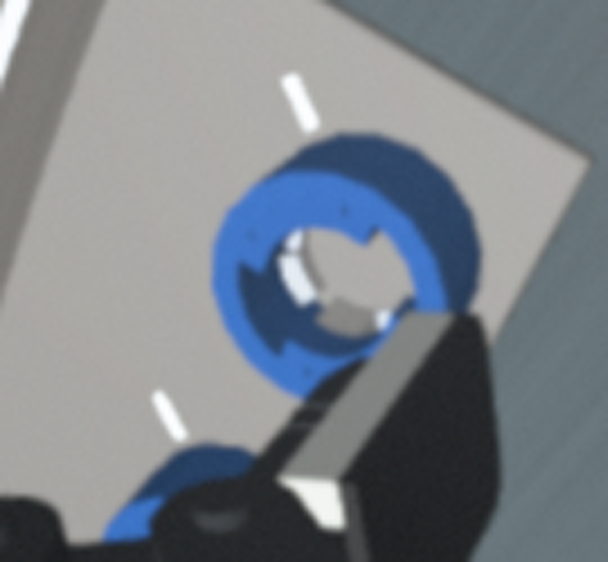

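Run:
```python
from workcell import robot
from h import *
a=np.radians(98.5+0) # tool y along carrier y
y=np.array([np.cos(a),np.sin(a),0]); o=q([0,0,-1],np.cross([0,0,-1],y))
robot.move_ptp([.62,.018,.27],o); robot.hold(.15)
wcap(robot,"w4"); print(robot.sense()["joint_pos"].round(2))
```

```text
t 18.8083
[ 0.34  0.25 -0.06 -0.   -1.27 -1.77]
```

View pics/w4.png

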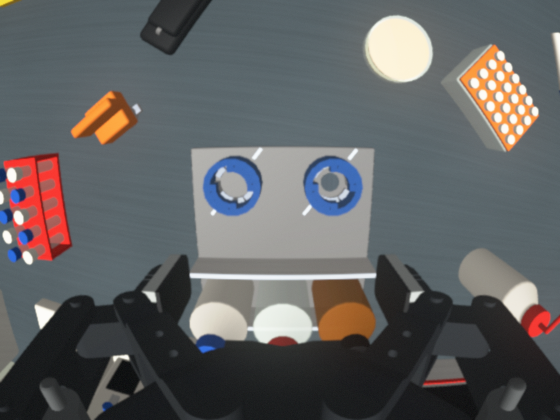

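Both bosses are clear: right socket at (233,186), left at (332,185), each with its white mark pair.

```bash
cat > e.py <<'E'
from workcell import robot
from h import *
cal=robot.get_calibration("wrist"); f=np.load("/tmp/w4.npz"); p=f["p"]
W=lambda uv,z:wplane(cal,f["pos"],f["rot"],uv,z)
hsv=cv2.cvtColor(p,cv2.COLOR_RGB2HSV)
bm=cv2.inRange(hsv,(100,140,140),(125,255,255)); bm[:140]=0;bm[230:]=0;bm[:,:190]=0;bm[:,380:]=0
print("V",p[186,208],p[186,345+12],p[160,233])
for c in cv2.findContours(bm,0,1)[0]:
    if cv2.contourArea(c)<300: continue
    print(cv2.boundingRect(c))
    pts=W(c.reshape(-1,2)+.0,.044)[:,:2].astype(np.float32)
    (x,y),(a,b),an=cv2.fitEllipse(pts); (mx,my),r=cv2.minEnclosingCircle(pts)
    print("ell",x,y,a,b,"mec",mx,my,r)
wm=cv2.inRange(hsv,(0,0,215),(180,40,255)); 
for c in cv2.findContours(wm[140:230,190:380],0,1,offset=(190,140))[0]:
    if cv2.contourArea(c)<8: continue
    q8=W(c.reshape(-1,2),.008)[:,:2]; a=cv2.fitLine(q8.astype(np.float32),2,0,.01,.01).ravel()
    print("mark",q8.mean(0),np.degrees(np.arctan2(a[1],a[0]))%180,cv2.contourArea(c))
i=p[135:240,185:380,::-1]; cv2.imwrite("pics/c7.png",cv2.resize(i,None,fx=4,fy=4,interpolation=cv2.INTER_CUBIC))
E
python3 e.py
```

```text
V [ 63 109 184] [ 62 108 184] [ 64 107 183]
(305, 159, 57, 56)
ell 0.6209154725074768 0.07708732783794403 0.06518352031707764 0.06655998528003693 mec 0.6209321618080139 0.07706461101770401 0.0339435338973999
(204, 159, 57, 56)
ell 0.6385990977287292 -0.04069484770298004 0.06521398574113846 0.06630220264196396 mec 0.6385415196418762 -0.040723010897636414 0.03383331745862961
mark [ 0.683508   -0.06625069] 154.25792 13.0
mark [0.66230854 0.05498771] 151.60663 29.5
mark [ 0.65362267 -0.02269654] 142.89044 23.0
mark [ 0.65895003 -0.05103489] 64.52588 14.5
mark [0.6343902  0.09897046] 149.88445 24.0
mark [ 0.62981772 -0.06219956] 148.50195 28.5
mark [0.58134644 0.10051677] 150.38513 36.5
mark [ 0.59938081 -0.01857387] 149.12054 40.5
```

View pics/c7.png

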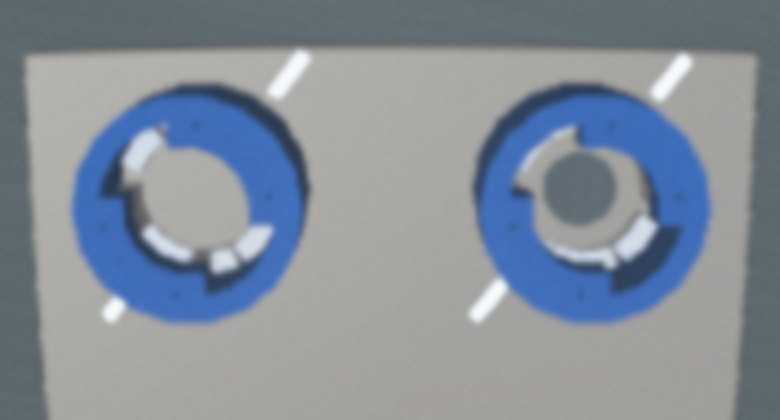

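Left socket is at (.621,.077) and right at (.6386,-.0405). Home direction is about 150.5° and the slots about 54.5° (mod 180). Next I regrip the wing from above.

Run:
```python
from workcell import robot
from h import *
d=np.array([np.cos(np.radians(39.9)),np.sin(np.radians(39.9)),0])
o=q([0,0,-1],np.cross([0,0,-1],-d))
B=[.5712,-.202]
robot.move_ptp([*B,.17],o)
robot.movel([*B,.070],vel=.1); f0=robot.sense()["force"]
robot.move_gripper(0.0,effort=60)
s=robot.sense();print(s["finger_gap"],s["force"]-f0,s["eef_pos"])
robot.movel([*B,.20],vel=.15); robot.hold(.1)
s=robot.sense();print(s["finger_gap"],s["force"],s["ft_torque"],s["time_s"])
wcap(robot,"w5")
```

```text
0.011289532350500488 [-1.02087325  0.13443075  0.64960079] [ 0.57140208 -0.20202568  0.07018563]
0.010961418923555403 [ 0.9541815   0.06480938 -2.20972342] [-0.01474945 -0.00357822 -0.02462003] 23.9083
t 23.9083
```

View pics/w5.png

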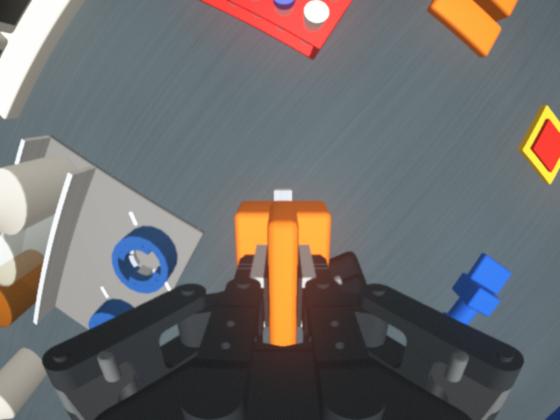

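Run:
```python
from workcell import robot
from h import *
cal=robot.get_calibration("wrist"); f=np.load("/tmp/w5.npz"); p=f["p"]
# work in tool frame
def T(uv,xp):
    o,d=wray(cal,np.zeros(3),[0,0,0,1],uv); t=(xp-o[0])/d[:,0]; return o+d*t[:,None]
print("wing front top", T([(283,202),(283,205),(283,207)],-.029))
print("wing back top", T([(283,345),(283,347)],-.029))
print("hub front", T([(250,202),(250,204),(318,203)],.007))
print("hub lr", T([(236,215),(331,215)],.007))
i=p[180:360,220:350,::-1]; cv2.imwrite("pics/c8.png",cv2.resize(i,None,fx=3.3,fy=3.3,interpolation=cv2.INTER_CUBIC))
```

```text
wing front top [[-0.029       0.00048408 -0.03809566]
 [-0.029       0.00048462 -0.036978  ]
 [-0.029       0.00048499 -0.03622989]]
wing back top [[-0.029       0.0005304   0.0264588 ]
 [-0.029       0.00053147  0.02763486]]
hub front [[ 0.007      -0.01519487 -0.02898201]
 [ 0.007      -0.0152197  -0.02799818]
 [ 0.007       0.01720113 -0.028501  ]]
hub lr [[ 0.007      -0.02218366 -0.02251222]
 [ 0.007       0.02371615 -0.02252427]]
```

View pics/c8.png

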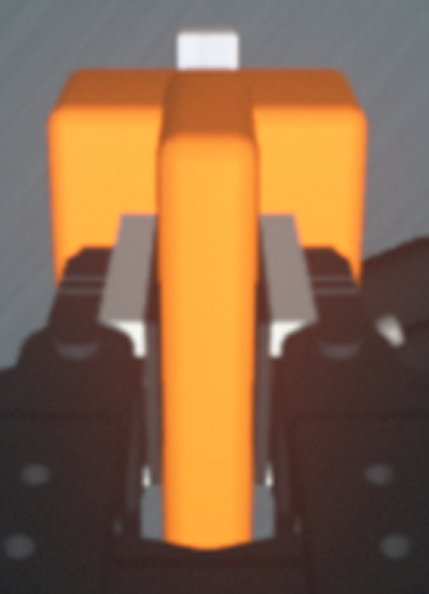

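Run:
```python
from workcell import robot
from h import *
cal=robot.get_calibration("wrist")
def T(uv,xp):
    o,d=wray(cal,np.zeros(3),[0,0,0,1],uv); t=(xp-o[0])/d[:,0]; return o+d*t[:,None]
print("wing front", T([(283,220),(283,222)],-.029)[:,2], "bottom front(row201 at hub bottom x=.035?)")
print("hub front top", T([(250,211),(250,213)],.007)[:,2])
print("hub front bottom", T([(250,201)],.035)[:,2])
print("lug tip bottom", T([(283,190)],.070)[:,2])
print(T([(283,345.5)],-.029)[:,2])
```

```text
wing front [-0.0313034 -0.0305349] bottom front(row201 at hub bottom x=.035?)
hub front top [-0.02452926 -0.02353048]
hub front bottom [-0.02247383]
lug tip bottom [-0.0212959]
[0.02675169]
```

```bash
cat >> h.py <<'E'
S={"L":np.array([.6212,.0776]),"R":np.array([.6390,-.0402])}
SLOT=54.5
def ori(yaw):
    """bolt-x yaw (deg); tool y = yaw+90"""
    a=np.radians(yaw+90); y=np.array([np.cos(a),np.sin(a),0]); return q([0,0,-1],np.cross([0,0,-1],y))
def tcp(s,yaw,off=.0008,d=(0,0)):
    a=np.radians(yaw); return S[s]+np.array(d)-off*np.array([np.cos(a),np.sin(a)])
E
python3 - <<'E'
from workcell import robot
from h import *
o=ori(SLOT); c=tcp("R",SLOT)
robot.move_ptp([*c,.19],o)
robot.movel([*c,.125],vel=.12)
robot.hold(.2); s=robot.sense(); f0=s["force"];np.save("/tmp/f0.npy",np.r_[f0,s["ft_torque"]]); print(f0,s["ft_torque"],s["eef_pos"],s["joint_pos"].round(2))
wcap(robot,"w6")
E
python3 - <<'E'
import cv2
i=cv2.imread("pics/w6.png")[130:330,180:390]; cv2.imwrite("pics/c9.png",cv2.resize(i,None,fx=3,fy=3,interpolation=cv2.INTER_CUBIC))
E
```

```text
[ 0.28777464  0.3776072  -2.44365748] [0.0501044  0.01187108 0.02685947] [ 0.63910357 -0.04077094  0.12604254] [ 0.24  0.38 -0.21  0.   -0.98 -0.86]
t 26.25
```

View pics/c9.png

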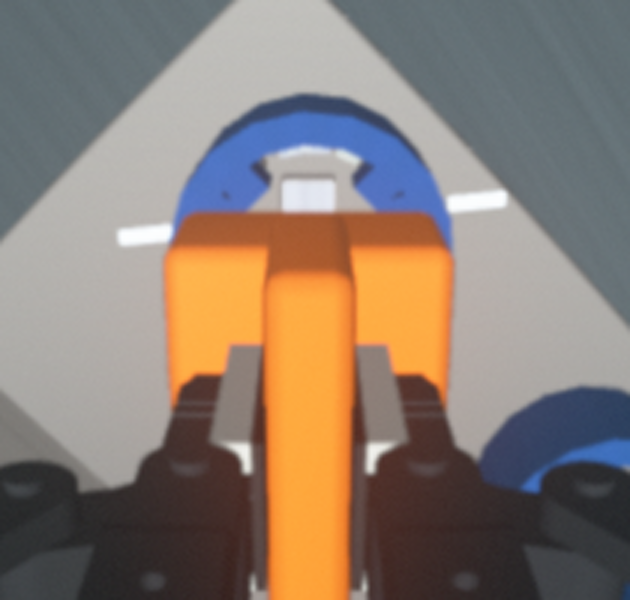

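The lug (crop 308,195) sits centred in the slot (crop 265–360). Lowering gently.

```bash
cat > ins.py <<'E'
import sys
from workcell import robot
from h import *
k=sys.argv[1]; zs=float(sys.argv[2]); d=np.array([float(v) for v in sys.argv[3:5]]) if len(sys.argv)>4 else np.zeros(2)
c=tcp(k,SLOT,d=d); f0=np.load("/tmp/f0.npy")
z=zs
while z>.0851:
    z-=.002; robot.movel([*c,z],vel=.04)
    s=robot.sense(); df=np.r_[s["force"],s["ft_torque"]]-f0; print(round(z,4),s["eef_pos"].round(4),df[:3].round(1),df[3:].round(2))
    if np.linalg.norm(df[:3])>10: print("STOP");break
print(robot.sense()["time_s"])
E
python3 ins.py R .120
```

```text
0.118 [ 0.6382 -0.0409  0.1175] [-0.4 -1.1  0.6] [-0.02 -0.04 -0.  ]
0.116 [ 0.6385 -0.0409  0.1158] [-0.1  0.5  0.8] [-0.06 -0.    0.  ]
0.114 [ 0.6384 -0.0409  0.1138] [ 0.2 -0.8 -0.3] [-0.05  0.05 -0.08]
0.112 [ 0.6384 -0.0409  0.1118] [ 0.1 -0.2  0.3] [-0.04 -0.04 -0.02]
0.11 [ 0.6384 -0.0409  0.1098] [-0.2  0.7  0.2] [-0.04 -0.03 -0.02]
0.108 [ 0.6384 -0.0409  0.1078] [-0.3 -0.5 -0.1] [-0.03  0.01 -0.02]
0.106 [ 0.6384 -0.0409  0.1058] [-0.2  1.   0.2] [-0.09 -0.   -0.03]
0.104 [ 0.6384 -0.0409  0.1038] [-1.2 -1.3  0.1] [-0.04  0.01 -0.07]
0.102 [ 0.6384 -0.0409  0.1018] [-0.4  0.1  0.1] [-0.11 -0.05 -0.08]
0.1 [ 0.6384 -0.0409  0.0998] [0.5 0.  0.1] [-0.03  0.   -0.03]
0.098 [ 0.6384 -0.0409  0.0978] [-0.6 -1.2  1.2] [-0.06 -0.01 -0.01]
0.096 [ 0.6384 -0.0409  0.0958] [ 0.2 -0.   0.8] [-0.08  0.01 -0.05]
0.094 [ 0.6384 -0.0409  0.0938] [-0.3 -0.6  0.1] [-0.04 -0.01 -0.03]
0.092 [ 0.6384 -0.0409  0.0918] [-0.2 -0.5  0.6] [-0.04 -0.04 -0.05]
0.09 [ 0.6384 -0.0409  0.0898] [ 0.7 -0.8 -0.1] [-0.03  0.09 -0.02]
0.088 [ 0.6384 -0.0409  0.0879] [ 0.1  0.1 -0.5] [-0.07 -0.05 -0.06]
0.086 [ 0.6389 -0.0408  0.0862] [ 0.  -0.5  1.5] [-0.1  -0.23  0.01]
0.084 [ 0.6392 -0.0409  0.0861] [-4.   0.6 14.9] [ 0.27  1.61 -0.04]
STOP
30.875
```

Entered cleanly and seated at TCP z=0.0861. Now I turn clockwise gently, watching the torque.

```bash
cat > turn.py <<'E'
import sys
from workcell import robot
from h import *
k=sys.argv[1]; a0,a1,st=[float(v) for v in sys.argv[2:5]]; tl=float(sys.argv[5]) if len(sys.argv)>5 else .4
f0=np.load("/tmp/f0.npy")
def zref(a): return .0858 - (0 if a<29 else .006*min((a-29)/50,1))
a=a0
while (a<a1-1e-6) if st>0 else (a>a1+1e-6):
    a+=st; y=SLOT-a
    robot.movel([*tcp(k,y),zref(a)],vel=.02,rot=ori(y))
    s=robot.sense(); df=np.r_[s["force"],s["ft_torque"]]-f0
    tz=R.from_quat(s["eef_rot"]).as_matrix()[:,1]; ya=np.degrees(np.arctan2(tz[1],tz[0]))-90
    print(round(a,1),"act",round(SLOT-ya,1),"z",s["eef_pos"][2].round(4),df[:3].round(1),df[3:].round(2),"t",s["time_s"])
    if st>0 and (abs(df[5])>tl or np.linalg.norm(df[:3])>18): print("STOP");break
E
python3 turn.py R 0 10 2.5
```

```text
2.5 act 2.4 z 0.0861 [-0.5  0.2  4.7] [ 0.21  0.48 -0.07] t 31.125
5.0 act 4.9 z 0.0861 [-1.2 -0.5  5.9] [ 0.07  0.31 -0.08] t 31.375
7.5 act 7.4 z 0.0861 [-0.7 -0.4  7.2] [ 0.06  0.14 -0.04] t 31.625
10.0 act 9.9 z 0.0861 [-0.2 -0.4  7.1] [-0.05  0.1  -0.13] t 31.875
```

```bash
python3 turn.py R 10 30 1.5
```

```text
11.5 act 11.4 z 0.0861 [-0.4 -0.1  7.9] [-0.02  0.08 -0.04] t 32.125
13.0 act 12.8 z 0.0861 [-0.7 -0.8  7.5] [ 0.04  0.01 -0.02] t 32.375
14.5 act 14.4 z 0.0861 [-0.4 -0.8  6.9] [-0.02  0.02 -0.04] t 32.625
16.0 act 15.9 z 0.086 [-0.4  0.7  7.4] [ 0.01  0.03 -0.04] t 32.875
17.5 act 17.4 z 0.086 [-0.8 -0.5  8.2] [ 0.07 -0.02 -0.08] t 33.125
19.0 act 18.9 z 0.086 [-0.3 -0.3  7.8] [-0.03 -0.02  0.04] t 33.375
20.5 act 20.4 z 0.086 [-1.1  0.   7.9] [0.28 0.04 0.07] t 33.625
22.0 act 21.9 z 0.086 [-1.   0.4  7.9] [0.44 0.2  0.25] t 33.875
23.5 act 23.3 z 0.086 [-0.6  0.6  7.7] [0.54 0.08 0.76] t 34.125
STOP
```

Torque rose 0.07 → 0.25 → 0.76 Nm between 20° and 23°, so the right socket is the crossed one. Backing out and moving to the left.

```bash
python3 turn.py R 23.5 19.5 -2 && python3 turn.py R 19.5 -0 -6.5
python3 - <<'E'
from workcell import robot
from h import *
c=tcp("R",SLOT)
robot.movel([*c,.092],vel=.04); print(robot.sense()["force"])
robot.movel([*c,.125],vel=.1); print(robot.sense()["force"],robot.sense()["finger_gap"])
robot.movel([*c,.15],vel=.15)
c=tcp("L",SLOT)
robot.move_ptp([*c,.15],ori(SLOT)); robot.movel([*c,.125],vel=.1); robot.hold(.2)
s=robot.sense();np.save("/tmp/f0.npy",np.r_[s["force"],s["ft_torque"]]);print(s["force"],s["ft_torque"],s["eef_pos"])
wcap(robot,"w7")
i=cv2.imread("pics/w7.png")[130:330,180:390]; cv2.imwrite("pics/c10.png",cv2.resize(i,None,fx=3,fy=3,interpolation=cv2.INTER_CUBIC))
E
```

```text
21.5 act 21.3 z 0.086 [-0.9  1.2  8.1] [0.5  0.06 0.12] t 34.375
19.5 act 19.4 z 0.086 [-0.1  0.4  7.9] [ 0.36  0.07 -0.05] t 34.625
13.0 act 12.8 z 0.0861 [ 0.5 -0.3  8.6] [0.14 0.01 0.07] t 34.8917
6.5 act 6.3 z 0.0861 [-0.5  0.1  8.4] [ 0.05 -0.01  0.06] t 35.1583
0.0 act -0.2 z 0.0861 [ 0.8 -0.5  8.7] [-0.03 -0.02  0.06] t 35.425
[ 0.65158011  0.33926661 -2.14480503]
[-0.34138517 -0.0509395  -2.90064616] 0.010693586677592367
[-0.44608542 -0.15730574 -1.93124394] [-0.01114223  0.00450483 -0.02037589] [0.62124297 0.07676186 0.12569397]
t 37.6833
```

View pics/c10.png

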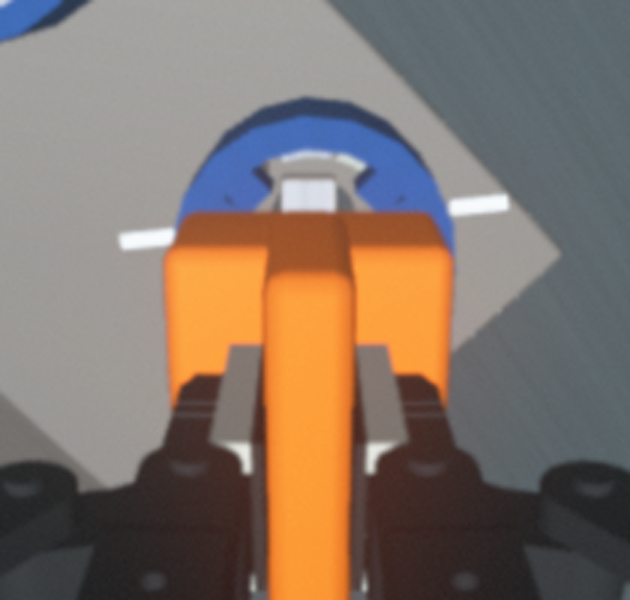

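Same picture as the right socket, about 0.5 mm to one side. I apply that correction and insert.

```bash
sed -i 's/\[.6212,.0776\]/[.6208,.0779]/' h.py
python3 - <<'E'
from workcell import robot
from h import *
robot.movel([*tcp("L",SLOT),.116],vel=.04)
E
sed -i 's/z-=.002/z-=.003/; s/z>.0851/z>.0865/' ins.py; python3 ins.py L .1165; python3 turn.py L 0 10 2.5
```

```text
0.1135 [0.6202 0.0772 0.1133] [ 0.6 -0.5 -0.7] [ 0.   -0.03 -0.  ]
0.1105 [0.6202 0.0772 0.1103] [ 0.1 -0.1  0.5] [-0.02  0.01  0.05]
0.1075 [0.6202 0.0772 0.1072] [0.7 0.7 0.1] [-0.   -0.01  0.02]
0.1045 [0.6202 0.0772 0.1042] [ 0.7 -0.2 -0.4] [0.01 0.03 0.03]
0.1015 [0.6202 0.0772 0.1012] [ 0.5 -0.1  1.4] [0.03 0.02 0.02]
0.0985 [0.6202 0.0772 0.0982] [ 0.7 -0.6 -0.7] [ 0.02 -0.01  0.05]
0.0955 [0.6201 0.0772 0.0952] [ 0.6  0.3 -0.7] [-0.   -0.02  0.06]
0.0925 [0.6201 0.0772 0.0922] [ 0.6 -0.   0.2] [ 0.02 -0.02  0.03]
0.0895 [0.6201 0.0772 0.0892] [-0.3  0.6 -0.4] [-0.01 -0.    0.02]
0.0865 [0.6203 0.0772 0.0864] [ 0.5  0.2 -1. ] [ 0.01  0.04 -0.04]
40.6083
2.5 act 2.4 z 0.0862 [-0.  -0.3  2.1] [-0.12  0.1   0.02] t 40.8583
5.0 act 4.9 z 0.0861 [0.5 0.3 4.2] [-0.05  0.09 -0.06] t 41.1083
7.5 act 7.4 z 0.0861 [0.9 0.3 5.1] [ 0.02  0.01 -0.06] t 41.3583
10.0 act 9.9 z 0.0861 [1.2 1.  4.5] [ 0.02 -0.   -0.09] t 41.6083
```

```bash
python3 turn.py L 10 28 2
```

```text
12.0 act 11.9 z 0.0861 [ 0.7 -0.5  5.8] [-0.05 -0.04 -0.02] t 41.8583
14.0 act 13.9 z 0.0861 [-0.2 -1.   7. ] [ 0.   -0.13 -0.  ] t 42.1083
16.0 act 15.9 z 0.0861 [0.3 1.3 7.3] [ 0.01 -0.08 -0.01] t 42.3583
18.0 act 17.9 z 0.086 [1.4 0.5 6.7] [-0.   -0.04  0.04] t 42.6083
20.0 act 19.9 z 0.086 [0.1 0.3 6.9] [-0.04 -0.12 -0.  ] t 42.8583
22.0 act 21.9 z 0.0859 [ 1.6 -0.3  6.3] [ 0.02 -0.18 -0.02] t 43.1083
24.0 act 23.9 z 0.0859 [ 1.7 -0.2  6.6] [-0.05 -0.25  0.02] t 43.3583
26.0 act 25.9 z 0.0858 [1.4 1.1 5.4] [-0.06 -0.34 -0.02] t 43.6083
28.0 act 27.9 z 0.0856 [ 2.  -0.6  4. ] [-0.22 -0.54  0.01] t 43.8583
```

It turns past 28° freely, so this is the sound socket. Continuing and following it down.

```bash
python3 turn.py L 28 60 2 .6
```

```text
30.0 act 29.9 z 0.0854 [ 1.5 -0.1  3.4] [-0.33 -0.57  0.04] t 44.1083
32.0 act 31.9 z 0.0852 [0.5 0.1 3.4] [-0.03 -0.19  0.04] t 44.3583
34.0 act 33.9 z 0.0851 [1.7 0.4 2.9] [-0.18 -0.1  -0.08] t 44.6083
36.0 act 35.9 z 0.085 [ 2.5 -1.7  4.2] [-0.76 -0.24  0.04] t 44.8583
38.0 act 37.9 z 0.0848 [ 1.3 -1.8  4.9] [-1.1  -0.43  0.06] t 45.1083
40.0 act 39.9 z 0.0844 [1.3 0.4 3.5] [ 0.31 -0.15 -0.11] t 45.3583
42.0 act 41.9 z 0.0843 [1.6 0.7 3.5] [ 0.36 -0.25 -0.  ] t 45.6083
44.0 act 43.9 z 0.084 [ 0.9 -0.5  3.8] [ 0.13 -0.31 -0.  ] t 45.8583
46.0 act 45.9 z 0.0838 [ 0.1 -1.   4. ] [ 0.01 -0.29  0.02] t 46.1083
48.0 act 47.9 z 0.0836 [ 1.6 -0.6  5. ] [-0.28 -0.29 -0.01] t 46.3583
50.0 act 49.9 z 0.0835 [ 1.2 -1.5  5.9] [-0.73 -0.38  0.02] t 46.6083
52.0 act 51.9 z 0.0829 [1.1 1.1 4.7] [ 0.39 -0.24 -0.07] t 46.8583
54.0 act 53.9 z 0.0827 [0.8 1.  4.2] [ 0.27 -0.29 -0.04] t 47.1083
56.0 act 55.9 z 0.0826 [ 2.2 -0.3  3.9] [ 0.05 -0.35  0.03] t 47.3583
58.0 act 57.9 z 0.0823 [1.6 0.1 4.2] [-0.12 -0.34  0.01] t 47.6083
60.0 act 59.9 z 0.0821 [ 1.9 -0.2  5.3] [-0.3  -0.26  0.  ] t 47.8583
```

```bash
python3 turn.py L 60 84 2 .5
```

```text
62.0 act 61.9 z 0.082 [ 1.6 -2.1  7.2] [-0.89 -0.24  0.07] t 48.1083
64.0 act 63.9 z 0.0818 [ 1.5 -3.1  7.5] [-1.08 -0.18  0.08] t 48.3583
66.0 act 65.9 z 0.0812 [1.4 0.5 4.7] [ 0.25 -0.29 -0.06] t 48.6083
68.0 act 67.9 z 0.0811 [0.9 0.3 5.3] [ 0.07 -0.32  0.05] t 48.8583
70.0 act 69.9 z 0.0809 [ 1.3 -0.4  4.9] [-0.12 -0.33 -0.04] t 49.1083
72.0 act 71.9 z 0.0806 [ 1.3 -1.6  5.3] [-0.26 -0.19  0.02] t 49.3583
74.0 act 73.9 z 0.0804 [ 0.7 -1.2  5.2] [-0.33 -0.2   0.  ] t 49.6083
76.0 act 75.9 z 0.0801 [-0.1  0.5  5.3] [-0.09 -0.04 -0.06] t 49.8583
78.0 act 77.9 z 0.0801 [ 0.3 -0.   7.7] [-0.14  0.1  -0.09] t 50.1083
80.0 act 79.9 z 0.0801 [-0.7 -1.   7.5] [-0.09  0.17 -0.06] t 50.3583
82.0 act 81.9 z 0.0801 [-0.3  0.2  7.9] [-0.02  0.12  0.01] t 50.6083
84.0 act 83.9 z 0.0801 [ 1.2 -0.1  7. ] [-0.01  0.04 -0.05] t 50.8583
```

Home: the bolt sank 6.0 mm, is flat on the seat and at 84°. Releasing, then checking.

Run:
```python
from workcell import robot
from h import *
y=SLOT-84
robot.movel([*tcp("L",y),.0801],vel=.02)
robot.move_gripper(.045); p=robot.sense()["eef_pos"]
robot.movel([p[0],p[1],.20],vel=.12)
b=[p[0]-.03,p[1],.26]; robot.movel(b,vel=.2); robot.hold(.2)
wcap(robot,"w8"); s=robot.sense(); print(s["force"],s["finger_gap"])
for n in ("scene","top"):
    q_,_=robot.capture(n); cv2.imwrite(f"pics/{n}8.png",q_[:,:,::-1])
```

```text
t 53.3667
[ 0.32424644  0.3532037  -0.37776687] 0.04465877996208409
```

View pics/w8.png

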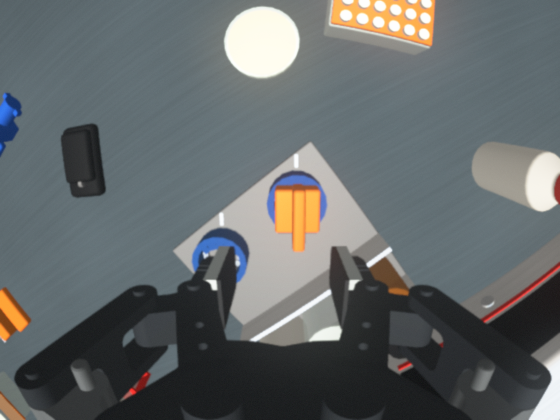

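View pics/scene8.png

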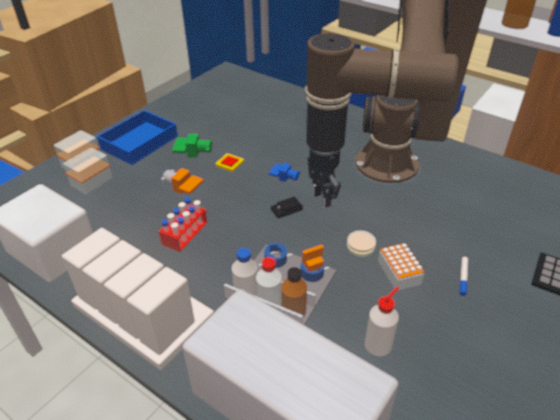

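The bolt stands in the left socket with its wing (298,215) in line with the mark (296,160). The bystanders look unmoved. One numeric check before I hand in.

Run:
```python
from workcell import robot
from h import *
cal=robot.get_calibration("wrist"); f=np.load("/tmp/w8.npz"); p=f["p"]; d=f["d"]
def at(u,v):
    o,r=wray(cal,f["pos"],f["rot"],[(u,v)]); M=np.array(cal["mount"]); ax=R.from_quat(f["rot"]).apply(-M[:3,2]); return o+r[0]*d[v,u]/(r[0]@ax)
print("wing top",at(298,215),"hub top",at(283,215),"boss",at(272,215), "plate",at(315,260))
hsv=cv2.cvtColor(p,cv2.COLOR_RGB2HSV); m=cv2.inRange(hsv,(8,150,100),(22,255,255)); m[:,:260]=0;m[:,340:]=0;m[:170]=0;m[260:]=0
lr=[np.where(m[r])[0] for r in (240,247)]; b=np.where(m[:,298])[0]
mid=[(c[0]+c[-1]+1)/2 for c in lr]; print(mid,b[0],b[-1])
L=[]
for r in range(238,249):
    c=np.where(m[r])[0]; L.append([(c[0]+c[-1]+1)/2,r])
e=wplane(cal,f["pos"],f["rot"],[(298.0,192),(np.mean(L,0)[0],b[-1]+1)],.109); v=e[1]-e[0]
print("wing ctr",e.mean(0),"len",np.linalg.norm(v),"angle",np.degrees(np.arctan2(v[1],v[0])),"home -29.5")
a=cv2.imread("pics/top0.png");t=cv2.imread("pics/top8.png"); 
cv2.imwrite("pics/d.png",cv2.absdiff(a,t))
```

```text
wing top [0.61472575 0.07976453 0.10969287] hub top [0.61730413 0.06220492 0.07287263] boss [0.61828166 0.04723087 0.04509425] plate [0.70931577 0.05904721 0.00786873]
[np.float64(298.5), np.float64(298.5)] 185 250
wing ctr [0.62141748 0.07645589 0.109     ] len 0.05867171211766954 angle -28.236043057711072 home -29.5
```

View pics/d.png

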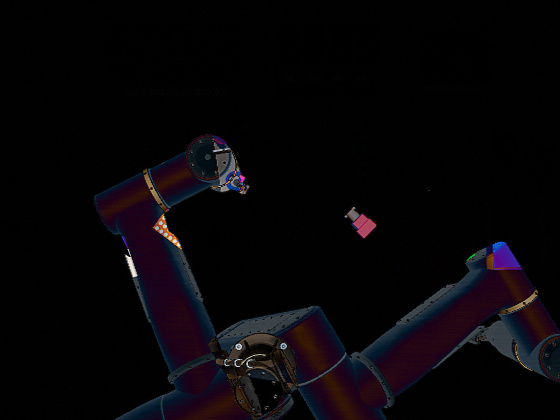

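Wing top is at z=0.1097 (0.109 is home), the wing angle is within about 1.5° of home, and the bolt is on the socket axis. Apart from the bolt, the top-view difference shows only the arm, so no visible bystander has moved.

```bash
python3 -c "
from workcell import robot
robot.job_done()"
```

```text
the job is handed in; nothing more can be done
```

The orange wing bolt is screwed fully home in the left socket, released, and the job is handed in. I picked the smaller orange bolt, stood it on its foot, regripped the wing from above and tried the right socket first. That one bound at about 21–23° (torque up to 0.76 Nm), so I backed it out. In the left socket it turned freely through 84° and sank 6 mm.

**Last checks, taken at 53 s of the 72 s allowed:**
- **Height:** the wing top is at z = 0.1097 m, against 0.109 m for home.
- **Angle and position:** the wing is about 1.3° from the home direction and the bolt about 1.5 mm from the socket's measured centre.
- **Force:** about 15 N was the most I saw on the wrist while seating the bolt and about 8 N while turning. I could not measure the contact force at the bolt directly. From the 0.76 Nm bind it works out below about 40 N, against the 60 N limit.
- **Bystanders:** the before/after top view shows no change except the bolt and the arm. The arm hid part of the tip box and marker there, but both look unmoved in the scene view. The gripper was clear of everything.

No check failed. The only mismatch was the wing's length in the last picture, 59 mm against 62 mm, because I took its edges roughly.

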